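# Pin the hamburger press's lid back on and snap it shut

## Robot

A 6-joint arm with a two-finger parallel gripper is mounted at the origin on a cart in front of the work surface, level with it; the furniture and walls round the work are solid. World frame = base frame: x ahead of the robot, y to its left, z up, the work surface at z = 0. Lengths are in m, angles in rad, forces in N, time in s.
With the tool pointing down it reaches from about 0.325 to 0.9 m from the base axis. Payload 6.1 kg.
Tool frame: the origin (TCP) lies midway between the tips of the shut fingers; the grasp point (between the pads) lies 19 mm behind it; z points along the fingers, y is the line along which they close (so a half turn about z gives the same grasp; the last joint's range is limited). The gripper opens to 85 mm and grips with 20 to 120 N. Pads are 22 mm wide; open, the fingers measure 114 mm over their backs; the gripper's body (76 mm by 85 mm) begins 54 mm behind the grasp point. The pads swing forward as they close: fully open they stand 13 mm farther back than shut.
Start: joints at [-1.374, 0.22, 1.526, -0, 1.395, -0.126], TCP at [0.198, -0.593, 0.231] pointing down, gripper open.
Joint ranges: [-2.98, 2.98], [-0.91, 2.08], [0.09, 2.57], [-1.24, 4.39], [0.2, 2.65], [-2.68, 2.68]. Speed limits (rad/s): [2.57, 2.57, 3.01, 3.14, 3.14, 3.14].

## Interface

Orientations are given as [roll, pitch, yaw] about the fixed x, y, z axes, in that order (R = Rz(yaw) Ry(pitch) Rx(roll)).
In Python, from plant import movep, move_l, set_joints, gripper_to, hold, inverse_kinematics, observe, get_image, get_calibration, Unreachable, job_done gives the robot as it stands. Calls block until the motion is done:
- movep(position, orientation): joint-space move of the TCP to a pose.
- move_l(position, feed=0.15, rotation=None, max_force=None): straight line of the TCP; rotation=None keeps the orientation; feed is the mean speed in m/s. With max_force (N) it stops when the force on the tool has changed by that much, and returns True; else False.
- set_joints(angles): joint-space move.
- gripper_to(opening, f_grip=None): finger opening in m; f_grip is the grip in N (None keeps the last); returns when the fingers have stopped.
- hold(seconds).
- inverse_kinematics(position, orientation): joint angles nearest the present ones, or None.
- observe(): the state.
- get_image(name): name is "scene" or "top" or "wrist"; returns (picture, depth): 420x560x3 uint8, red, green, blue; 420x560 float32, m along the optical axis (not along the pixel's ray), 0 where there is no reading.
- get_calibration(name): a dict with "intrinsics" (3x3 intrinsics, pixels), "world_from_camera" (4x4, takes a point from camera to world coordinates). Camera axes: x right, y down, z forward; pixel columns grow to the right and rows downward; lengths in m; the calibration is good to about 2 mm. The wrist camera is an equidistant fisheye: a pixel r from the principal point sees the ray r / f radians off the axis. A picture is of the moment at which its call begins: read the wrist's pose just before it. get_calibration takes no time and is no camera call; for the wrist camera it gives the pose at the moment of the call.
A pose or a line that the arm cannot do raises Unreachable and nothing moves.
- job_done(): hands the job in; it is judged then, once.
The state is a dict: "time_s": time; "q": joint angles; "joint_velocities": joint speeds; "joint_torque": joint torques, N m; "eef_pos": TCP position; "tcp_rot": TCP orientation; "ft_force": force on the tool from outside, world axes, zero at the start; "torque": the same for the moment, N m; "opening": finger opening in m; "grasp_force": force on a finger pad.
Only numpy, scipy, OpenCV 4.12 (cv2) and the standard library are available. Lean on these libraries where they do the work, as an engineer would, in place of code of your own. Each camera call takes 0.05 s, during which the arm holds its last target. There are 200 camera calls.

## Task

The hamburger press has been washed and its lid set back in place, but the hinge pin is still lying on the chopping board. Push the pin all the way through the fork and the lid's knuckle, from either side, until its flat head is up against the fork; then press the lid down until the spring catch snaps over its tongue. Leave the pin home and the lid shut, and do not knock over or shift the pepper mill or the spice jar.

Things in the scene. Friction and masses are not known exactly. Their poses are not given: they have to be found in the camera images.
- burger_press: Base of a cast-aluminium hamburger press, fixed to the worktop: a round dish, 108 mm across, rim 32 mm above the worktop, hinge fork at its -x side (x = -64 mm), spring catch at its +x side (to x = +89 mm). Origin: on the worktop under the dish's centre; z up, y along the hinge axis.
- fork_centre (a point): On the hinge axis, midway between the fork's two upright ears (press frame -64, 0, +60 mm; axes of the press). Each ear is 10 mm thick with a 30 mm gap between them (outer faces at y = -25 and +25 mm), round-topped (radius 14 mm, top 74 mm above the worktop), with a 15.5 mm hole along y.
- catch (a joint): Spring catch on the press's +x side: 0 rad = upright (at rest, and when snapped over the tongue), growing as the nose is pushed away from the lid (about 0.2 rad to let the tongue pass). The nose is 32 mm wide, slopes from (66, 42) up to (78, 63) mm (press x, z), flat underside 40 mm above the worktop. Snapping takes about 10 N on the lid.
- press_lid: Loose aluminium lid: disc 112 mm across, 7 mm thick; a knuckle (28 mm across, 26 mm wide, 15.5 mm hole) sits between the ears, in line with their holes; at the far end, a tongue 36 mm wide rests on the catch's slope, the lid about 9 degrees open. Origin: on the knuckle's axis, mid-width; y along it, x to the tongue; disc centre at x = 64 mm, top face z = -21 mm.
- lid_push (a point): Point on the lid's top face near the tongue, 108 mm from the hinge axis: a good place to press it down. About 57 mm above the worktop at the start, 39 mm when shut.
- lid_tongue (a point): Top face of the tongue near its tip, 130 mm from the hinge axis: about 60 mm above the worktop at the start, 39 mm when the lid is shut under the catch.
- hinge_pin: Steel pin, 109 mm long, lying on the board: shank 13 mm thick, tapered nose, flat rectangular head 38 x 32 x 13 mm. Origin: on the axis, 25 mm from the head's shoulder (it lies at the fork's centre when seated); x to the nose, y across the head's width, z up. Shank x = -25 to +32 mm, nose 5 mm thick at +46 mm. Axis 6.5 mm above the board. 0.09 kg.
- pin_head (a point): Middle of the pin's flat head, on the axis, 47 mm behind the pin's origin: a good place to grip across the 32 mm width, leaving room to the shoulder.
- pin_nose (a point): Tip of the pin's nose, 46 mm ahead of the pin's origin.
- board: Wooden chopping board 180 x 260 x 22 mm (x, y, z), heavy, does not move. Origin: centre of its underside.
- mill: Wooden pepper mill, 58 mm across, 170 mm tall, upright. Origin: centre of its underside.
- spice: Spice jar with a dark cap, 41 mm across, 105 mm tall, upright. Origin: centre of its underside.
Things that resemble listed ones, but are neither listed nor needed, are in the scene too. There is more than one size of the hinge_pin; the one meant has the size given above.

How it is judged:
On the way, in this order (a step that is already met when the one before it is completed fails the run):
1. the pin is through the fork and the knuckle with its head against an ear (distance between hinge_pin and fork_centre below 0.0055 m and angle between the x axis of hinge_pin and the y axis of burger_press, either way round below 0.12 rad), for 0.2 s.
2. the lid is down with the catch over its tongue (z of lid_tongue in the frame of burger_press below 0.043 m and value of joint catch below 0.07 rad), for 0.2 s.
At the end, for the whole second after the job is handed in: The pin's origin is within 5.5 mm of the fork's centre (head within about 5 mm of the ear) and its axis within 7 degrees of the hinge axis; the lid's tongue is less than 43 mm above the worktop with the catch sprung back over it (catch below 0.07 rad); pin and lid are at rest (all of step 1 and all of step 2 and linear speed of each of hinge_pin, press_lid below 0.02 m/s); the robot touches nothing.
It fails at once if the pepper mill is shifted by more than 30 mm or tipped (distance of mill from where it was at the start of the episode above 0.03 m or angle between mill's own z axis and vertical above 0.5 rad).
It fails at once if the spice jar is shifted by more than 30 mm or tipped (distance of spice from where it was at the start of the episode above 0.03 m or angle between spice's own z axis and vertical above 0.5 rad).
It also fails if it takes over 54 s, if anything falls off the work surface, if the arm or the gripper's body presses on something with over 40 N, if the wrist force passes 120 N, or if a joint passes its speed limit or range.

## Working session

There is one attempt and no reset: what is moved stays moved. The work goes in short steps, each a Python script; the robot and the scene stay as the last script left them, time stands still between calls to the robot, and variables do not carry over. Pictures are saved under pics/ and viewed, at most 10 in all, crops included, and the job is handed in when it is done.

```bash
mkdir -p pics; ls; cat > h.py <<'E'
import numpy as np, cv2
from plant import *
def snap(n,f):
    im,d=get_image(n); cv2.imwrite(f'pics/{f}.png',im[:,:,::-1]); np.save(f'pics/{f}.npy',d); return im,d
def pt(cal,u,v,d):
    K=np.array(cal["intrinsics"]);T=np.array(cal["world_from_camera"])
    return (T@np.r_[np.linalg.inv(K)@[u,v,1]*d,1])[:3]
E
python3 - <<'E'
from h import *
print(observe())
for n in("scene","top"):
    snap(n,n+"0"); c=get_calibration(n); print(n,np.round(c["intrinsics"],1),np.round(c["world_from_camera"],3))
    np.savez(f'pics/cal_{n}.npz',K=c["intrinsics"],T=c["world_from_camera"])
E
```

```text
pics
{'time_s': 0.0, 'q': array([-1.37410192e+00,  2.21188587e-01,  1.52760620e+00,  7.63368188e-06,
        1.39466740e+00, -1.26073408e-01]), 'joint_velocities': array([-0.00164456, -0.00062323,  0.00013489,  0.00149239, -0.00043608,
        0.00037   ]), 'joint_torque': array([-1.13646307e-03, -4.96904218e+01, -3.89391911e+01, -7.88936813e-05,
        1.12427663e-02, -5.96166956e-06]), 'eef_pos': array([ 0.1981441 , -0.59213952,  0.23022507]), 'tcp_rot': array([-3.13973890e+00, -2.42528707e-04,  3.22766242e-01]), 'ft_force': array([-0.27427922, -0.79396208,  0.21598927]), 'torque': array([-0.04578799, -0.01837868, -0.0292485 ]), 'grasp_force': 0.0, 'opening': 0.08565881143062615}
scene [[471.8   0.  278.6]
 [  0.  471.8 206.1]
 [  0.    0.    1. ]] [[ 0.913 -0.284  0.294  0.124]
 [-0.409 -0.632  0.658 -0.992]
 [-0.001 -0.721 -0.693  0.968]
 [ 0.     0.     0.     1.   ]]
top [[498.2   0.  278.5]
 [  0.  498.2 211.6]
 [  0.    0.    1. ]] [[-0.015 -0.981  0.194  0.318]
 [-1.     0.017  0.007 -0.128]
 [-0.01  -0.194 -0.981  1.13 ]
 [ 0.     0.     0.     1.   ]]
```

View pics/scene0.png

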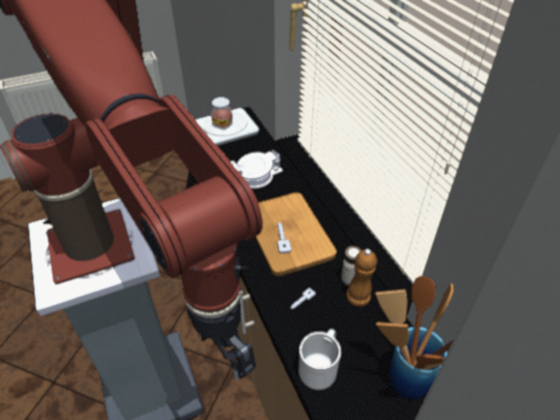

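View pics/top0.png

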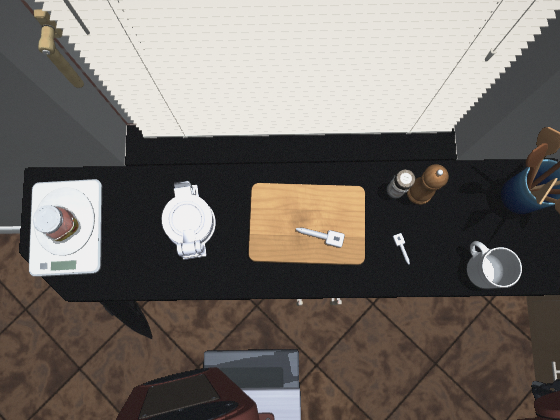

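Scene: the pin candidates are A on the board (top view 320,237; scene 283,235) and B on the worktop (top 402,248; scene 303,299). By the description (on the board, larger) I choose A. The press is at (190,218) in the top view, with its fork at (192,247) and its catch at (183,187). The mill is at (432,180) and the jar at (403,181). Next I check A in a close crop.

```bash
python3 - <<'E'
import cv2,numpy as np
a=cv2.imread('pics/top0.png')
l=cv2.resize(a[170:270,150:230],None,fx=5,fy=5,interpolation=cv2.INTER_CUBIC)
r=cv2.resize(a[220:270,290:350],None,fx=6.6,fy=6.6,interpolation=cv2.INTER_CUBIC)
o=np.zeros((500,800,3),np.uint8);o[:500,:400]=l;h,w=r.shape[:2];o[:h,400:400+w]=r[:, :400]
cv2.imwrite('pics/crop1.png',o)
s=np.load('pics/cal_top.npz');K,T=s['K'],s['T'];d=np.load('pics/top0.npy')
def p(u,v):
    z=d[int(v),int(u)];return np.round((T@np.r_[np.linalg.inv(K)@[u,v,1]*z,1])[:3],4)
for n,u,v in [("A head",336,240),("A nose",298,230),("A shank",315,235),("B head",399,238),("B tip",408,262),("board",280,220),("press disc",188,218),("fork",191,246),("mill",440,171),("jar",405,177)]: print(n,p(u,v))
E
```

```text
A head [ 0.4675 -0.2466  0.0354]
A nose [ 0.4919 -0.1633  0.0316]
A shank [ 0.4799 -0.2007  0.0328]
B head [ 0.473  -0.3915  0.0117]
B tip [ 0.4187 -0.4089  0.0092]
board [ 0.5169 -0.1234  0.0224]
press disc [0.5196 0.0792 0.0515]
fork [0.4544 0.0672 0.0746]
mill [ 0.583  -0.4428  0.1734]
jar [ 0.5891 -0.3893  0.1091]
```

View pics/crop1.png

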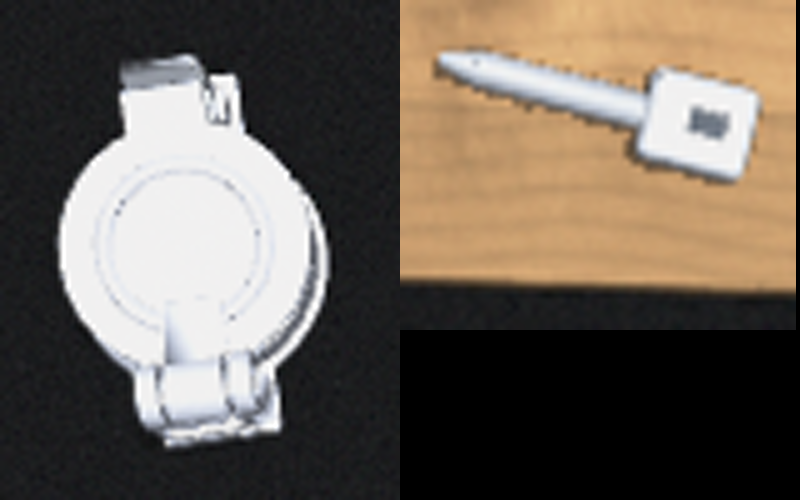

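The crop confirms that pin A has a long shank, a tapered nose and a flat rectangular head, about 109 mm overall; B is clearly shorter. I'll move above A and take a wrist view there, then another above the press.

```bash
cat >> h.py <<'E'
def wsnap(f):
    c=get_calibration("wrist"); np.savez(f'pics/cal_{f}.npz',K=c["intrinsics"],T=c["world_from_camera"]); im,d=snap("wrist",f); return im,d,c
def fish(f,u,v,zw=None):
    "world point of wrist pixel: from depth, or on plane z=zw"
    s=np.load(f'pics/cal_{f}.npz');K,T=s['K'],s['T']
    x=(u-K[0,2])/K[0,0];y=(v-K[1,2])/K[1,1];r=np.hypot(x,y);ray=np.array([x/r*np.tan(r),y/r*np.tan(r),1.])
    w=T[:3,:3]@ray
    t=np.load(f'pics/{f}.npy')[int(round(v)),int(round(u))] if zw is None else (zw-T[2,3])/w[2]
    return T[:3,3]+t*w
E
python3 - <<'E'
from h import *
movep([0.455,0.0,0.24],[np.pi,0,np.pi/2]); hold(0.2)
im,d,c=wsnap("wpress"); print(observe()["time_s"],np.round(c["intrinsics"],1),np.round(c["world_from_camera"],3))
movep([0.467,-0.25,0.16],[np.pi,0,1.286]); hold(0.2)
im,d,c=wsnap("wpin"); o=observe(); print(o["time_s"],o["eef_pos"],o["tcp_rot"],np.round(c["world_from_camera"],3))
a=cv2.imread('pics/wpress.png');b=cv2.imread('pics/wpin.png')
cv2.imwrite('pics/w2.png',np.vstack([a,b])[:, :] if 0 else cv2.resize(np.hstack([a,b]),None,fx=.714,fy=.714))
E
```

```text
2.65 [[325.2   0.  274.8]
 [  0.  325.2 210.5]
 [  0.    0.    1. ]] [[ 1.    -0.    -0.     0.455]
 [-0.    -0.965 -0.261  0.065]
 [-0.     0.261 -0.965  0.384]
 [ 0.     0.     0.     1.   ]]
3.925 [ 0.46763614 -0.24905622  0.16066533] [3.14050492e+00 2.75794318e-04 1.28796327e+00] [[ 0.961 -0.269 -0.072  0.486]
 [-0.278 -0.927 -0.251 -0.186]
 [ 0.001  0.261 -0.965  0.304]
 [ 0.     0.     0.     1.   ]]
```

View pics/w2.png

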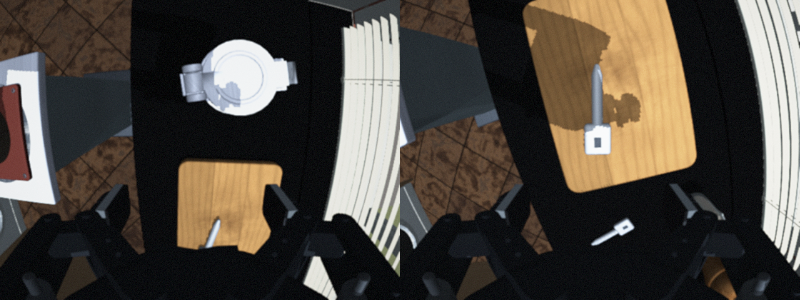

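Left half (wpress): the fork is at about (192,83) in the composite, with the catch at (291,74). Right half (wpin): the pin runs from its nose at (599,66) to its head at (597,140). I'll enlarge both.

```bash
python3 - <<'E'
import cv2,numpy as np
a=cv2.imread('pics/wpress.png')[45:170,245:425]; b=cv2.imread('pics/wpin.png')[80:230,240:320]
o=np.zeros((600,800,3),np.uint8)
a=cv2.resize(a,None,fx=2.67,fy=2.67,interpolation=cv2.INTER_CUBIC)
print(a.shape);o[:a.shape[0],:480]=a[:, :480]
b=cv2.resize(b,None,fx=4,fy=4,interpolation=cv2.INTER_CUBIC);o[:600,480:800]=b
f=cv2.imread('pics/wpress.png')[85:145,245:305]; f=cv2.resize(f,None,fx=4.4,fy=4.4,interpolation=cv2.INTER_CUBIC); o[336:600,:264]=f
cv2.imwrite('pics/crop2.png',o)
E
```

```text
(334, 481, 3)
```

View pics/crop2.png

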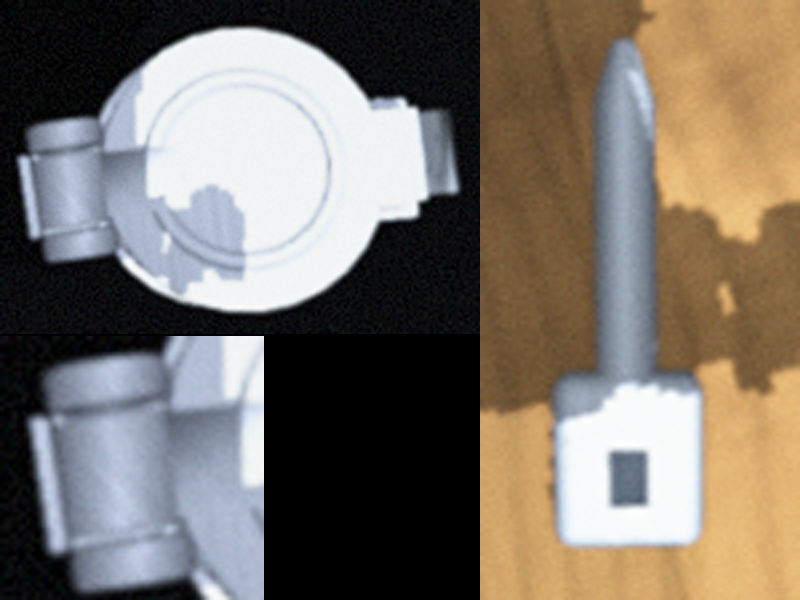

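```bash
cat > fork.py <<'E'
from h import *
from scipy.optimize import least_squares
def fit(f,top=False):
    s=np.load(f'pics/cal_{f}.npz');K,T=s['K'],s['T'];d=np.load(f'pics/{f}.npy')
    v,u=np.mgrid[:420,:560]
    x=(u-K[0,2])/K[0,0];y=(v-K[1,2])/K[1,1]
    if not top: r=np.hypot(x,y)+1e-9;k=np.tan(r)/r;x=x*k;y=y*k
    P=np.stack([x*d,y*d,d],-1)@T[:3,:3].T+T[:3,3]
    m=(d>0)&(abs(P[...,0]-.455)<.03)&(abs(P[...,1]-.07)<.04)&(P[...,2]>.058)&(P[...,2]<.085)
    Q=P[m]
    def res(p):
        x0,z0,a=p; 
        perp=(Q[:,0]-x0)*np.cos(a)+(Q[:,1]-.07)*np.sin(a)   # press x dir=(cos a,sin a)
        return np.hypot(perp,Q[:,2]-z0)-.014
    r=least_squares(res,[.455,.06,.1],loss='soft_l1',f_scale=.001);x0,z0,a=r.x
    c0=np.array([x0,.07]);ax=np.array([-np.sin(a),np.cos(a)])
    s_=(Q[:,:2]-c0)@ax; near=abs(r.fun)<.004
    lo,hi=np.percentile(s_[near],[.7,99.3]);c=c0+ax*(lo+hi)/2
    print(f,len(Q),'fork',np.round(c,4),'z',round(z0,4),'a',round(a,4),'width',round(hi-lo,4),'rms',np.sqrt(np.mean(r.fun[near]**2)))
    return c,z0,a
if __name__=="__main__":
    fit("wpress")
    import os; os.path.exists('pics/top0.npy') and os.system('cp pics/top0.npy pics/top.npy')
    fit("top",True)
    for n,u,v,z in [("nose",276.25,89.5,.0285),("shoulder",277,174.25,.035),("headrear",277,216.25,.035)]:
        print(n,fish("wpin",u,v,z),"depth",fish("wpin",u,v+(2 if n=="nose" else -6)))
E
python3 fork.py
```

```text
wpress 1651 fork [0.453  0.0741] z 0.0605 a 0.1422 width 0.0489 rms 0.0010961430391782103
top 346 fork [0.4541 0.0732] z 0.0612 a 0.1409 width 0.0486 rms 0.0018155846963313182
nose [ 0.49566864 -0.15759595  0.0285    ] depth [ 0.49505797 -0.15962852  0.03246842]
shoulder [ 0.47641906 -0.22631104  0.035     ] depth [ 0.47783382 -0.22139464  0.03530602]
headrear [ 0.46630785 -0.26143244  0.035     ] depth [ 0.46784846 -0.25605231  0.03588052]
```

```bash
python3 - <<'E'
from h import *
yaw=1.2953; R=[np.pi,0,yaw]
gripper_to(0.044,60)
movep([0.4705,-0.2468,0.06],R)
print(move_l([0.4705,-0.2468,0.008],feed=0.025,max_force=4)); p=observe()["eef_pos"]; print(p,observe()["ft_force"])
move_l([0.4705,-0.2468,p[2]+0.0035],feed=0.05)
gripper_to(0.02,60); hold(.2)
o=observe(); print(o["opening"],o["grasp_force"],o["eef_pos"],o["ft_force"],o["time_s"])
E
```

```text
True
[ 0.47044471 -0.24677781  0.02009696] [-1.63793502  1.13299295  6.53322892]
0.030453290100844625 59.86310362815857 [ 0.47074792 -0.24696032  0.02383316] [0.03953364 0.75011262 3.10843181] 7.05
```

```bash
cat >> h.py <<'E'
FC=np.array([0.4533,0.0737]);A=0.1415;AX=np.array([-np.sin(A),np.cos(A)]);PX=np.array([np.cos(A),np.sin(A)]);RY=[np.pi,0,np.pi/2+A]
E
python3 - <<'E'
from h import *
o=observe()["eef_pos"]; move_l([o[0],o[1],0.12],feed=0.2)
g=FC-AX*0.147
movep([*g,0.10],RY); move_l([*g,0.0557],feed=0.1); hold(.3)
o=observe(); print(o["eef_pos"],o["tcp_rot"],o["opening"],o["ft_force"],o["time_s"])
wsnap("wpre"); snap("top","tpre")
a=cv2.imread('pics/wpre.png')[20:260,180:380];b=cv2.imread('pics/tpre.png')[215:275,170:250]
O=np.zeros((600,800,3),np.uint8);a=cv2.resize(a,None,fx=2.5,fy=2.5,interpolation=cv2.INTER_CUBIC);O[:600,:500]=a
b=cv2.resize(b,None,fx=3.75,fy=3.75,interpolation=cv2.INTER_CUBIC);O[:b.shape[0],500:]=b
cv2.imwrite('pics/pre.png',O)
E
```

```text
[ 0.47453358 -0.07195504  0.05633898] [3.14046638e+00 5.52905675e-04 1.71237196e+00] 0.03025209794139522 [ 0.16222834  0.03652921 -0.77079453] 9.3167
```

View pics/pre.png

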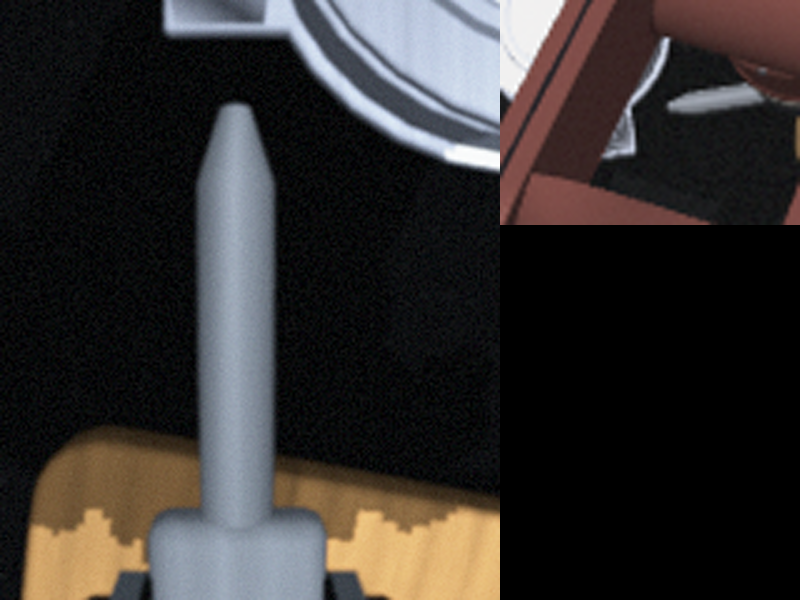

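The wrist view shows the pin straight in the grip, with its nose at crop (236,105) and the fork just above the crop. I'll fit the shank axis from the wrist depth, in the same camera frame I used for the fork.

```bash
cat > pinfit.py <<'E'
from h import *
from scipy.optimize import least_squares
def cloud(f):
    s=np.load(f'pics/cal_{f}.npz');K,T=s['K'],s['T'];d=np.load(f'pics/{f}.npy')
    v,u=np.mgrid[:420,:560];x=(u-K[0,2])/K[0,0];y=(v-K[1,2])/K[1,1]
    r=np.hypot(x,y)+1e-9;k=np.tan(r)/r;x=x*k;y=y*k
    return (np.stack([x*d,y*d,d],-1)@T[:3,:3].T+T[:3,3])[d>0]
def axes(P,c): # coordinates in press axes rel. to FC: (across, along, z)
    q=P[:,:2]-FC; return np.c_[q@PX,q@AX,P[:,2]]
def cyl(Q,r,s0):
    f=lambda p:np.hypot(Q[:,0]-p[0]-p[1]*(Q[:,1]-s0),Q[:,2]-p[2]-p[3]*(Q[:,1]-s0))-r
    R=least_squares(f,[0,0,.06,0],loss='soft_l1',f_scale=.001); return R.x,np.sqrt(np.mean(R.fun**2)),len(Q)
if __name__=="__main__":
    Q=axes(cloud("wpre"),0)
    m=(abs(Q[:,0])<.012)&(Q[:,2]>.045)&(Q[:,2]<.075)
    S=Q[m&(Q[:,1]<-.03)]; tip=S[:,1].max(); print('tip',tip)
    sh=S[(S[:,1]<tip-.02)&(S[:,1]>tip-.066)]
    print('pin at tip',cyl(sh,.0065,tip))
    F=Q[(abs(Q[:,0])<.02)&(Q[:,2]>.06)&(abs(Q[:,1])<.027)]
    print(len(F), len(F)>50 and cyl(F,.014,-.025), len(F)>0 and F[:,1].min())
    Q=axes(cloud("wpress"),0);F=Q[(abs(Q[:,0])<.02)&(Q[:,2]>.06)&(abs(Q[:,1])<.027)];print('wpress',cyl(F,.014,-.025))
E
python3 pinfit.py
```

```text
tip -0.05511728896500052
pin at tip (array([ 5.03494066e-06, -3.98607554e-04,  6.18616068e-02, -1.26435090e-03]), np.float64(0.0005135908656441993), 3343)
2 False -0.025041170885704758
wpress (array([-0.00069612,  0.00062676,  0.06054836, -0.00325531]), np.float64(0.0015361185272285893), 1531)
```

```bash
cat > ins.py <<'E'
from h import *
def st(t):
    o=observe();p=o["eef_pos"];q=p[:2]-FC;f=o["ft_force"];F=[f[:2]@PX,f[:2]@AX,f[2]]
    print(t,"across %.1f origin_along %.1f z %.1f mm"%(q@PX*1e3,q@AX*1e3+47,p[2]*1e3),"F(across,along,z)",np.round(F,1),"open %.4f t %.2f"%(o["opening"],o["time_s"]))
    return q@PX,q@AX+.047,p[2],F
def go(al,ac=-.0003,z=.0545,feed=.03,mf=12): return move_l([*(FC+AX*(al-.047)+PX*ac),z],feed=feed,max_force=mf)
E
python3 - <<'E'
from ins import *
go(-.1,mf=None); hold(.1); st("aligned")
for al in (-.06,-.04,-.02,-.001):
    h=go(al); st((al,h))
    if h: break
E
```

```text
aligned across -0.3 origin_along -100.0 z 54.4 mm F(across,along,z) [-0.5  0.1 -0.6] open 0.0304 t 9.77
(-0.06, False) across -0.3 origin_along -60.1 z 54.5 mm F(across,along,z) [ 0.  -0.1 -0.8] open 0.0303 t 11.25
(-0.04, False) across -0.2 origin_along -40.0 z 54.5 mm F(across,along,z) [-0. -0. -1.] open 0.0302 t 12.07
(-0.02, False) across -0.2 origin_along -20.0 z 54.6 mm F(across,along,z) [ 0.4 -0.9 -0.5] open 0.0301 t 12.88
(-0.001, False) across -0.3 origin_along -1.0 z 54.5 mm F(across,along,z) [-0.2  0.2 -1.4] open 0.0302 t 13.67
```

```bash
python3 - <<'E'
from ins import *
print(go(.006,feed=.015,mf=10)); st("contact")
gripper_to(.05); hold(.3); st("open")
q=observe()["eef_pos"]; move_l([q[0],q[1],.13],feed=.15)
movep([*(FC-AX*.075),.24],RY); hold(.2)
wsnap("wseat")
a=cv2.imread('pics/wseat.png')[40:190,200:400]
cv2.imwrite('pics/seat.png',cv2.resize(a,None,fx=4,fy=4,interpolation=cv2.INTER_CUBIC)); st("t")
E
```

```text
True
contact across -0.4 origin_along 0.3 z 54.4 mm F(across,along,z) [ 1.3 -2.3  0.9] open 0.0302 t 13.97
open across -1.2 origin_along 0.7 z 53.8 mm F(across,along,z) [-0.  -1.2  0.4] open 0.0502 t 14.60
t across -1.0 origin_along -27.5 z 238.1 mm F(across,along,z) [ 0.5 -0.1 -0.4] open 0.0499 t 16.03
```

View pics/seat.png

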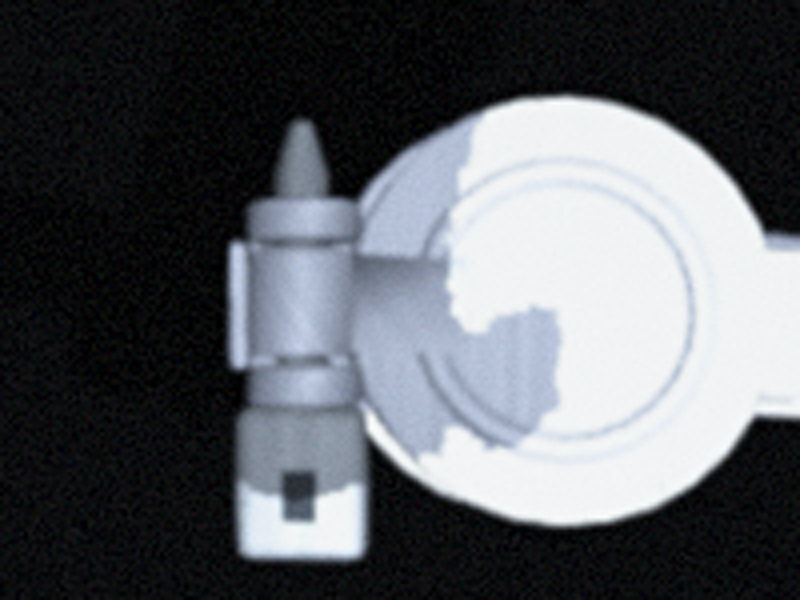

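The pin's head (top edge at y≈408) sits flush against the near ear, and the nose stands out beyond the far one, so the pin is seated. Now I press the lid.

```bash
python3 - <<'E'
from ins import *
gripper_to(0.0)
p=FC+PX*.107
movep([*p,.10],RY); move_l([*p,.066],feed=.1); st("above")
print(move_l([*p,.048],feed=.03,max_force=30)); st("mid")
print(move_l([*p,.0365],feed=.03,max_force=35)); st("down"); hold(.3); st("held")
move_l([*p,.12],feed=.12)
movep([*(FC+PX*.06-AX*.075),.24],RY); hold(.3); st("t")
wsnap("wshut")
a=cv2.imread('pics/wshut.png')[40:190,170:370]
cv2.imwrite('pics/shut.png',cv2.resize(a,None,fx=4,fy=4,interpolation=cv2.INTER_CUBIC))
from pinfit import cloud
P=cloud("wshut");q=P[:,:2]-FC;al=q@PX;ac=q@AX
for r in (.095,.108,.118,.125,.13,.135): m=(abs(al-r)<.003)&(abs(ac)<.014); print(r,m.sum(),m.sum() and np.round(np.percentile(P[m,2],[10,50,90]),4))
E
```

```text
above across 107.0 origin_along 46.6 z 66.4 mm F(across,along,z) [0.3 0.6 0.9] open 0.0003 t 17.85
False
mid across 107.6 origin_along 46.9 z 48.6 mm F(across,along,z) [-0.1  0.2  6.3] open 0.0004 t 18.60
False
down across 107.8 origin_along 46.9 z 39.0 mm F(across,along,z) [-8.6  0.6 21.8] open -0.0000 t 19.13
held across 107.7 origin_along 47.0 z 38.9 mm F(across,along,z) [-8.2  0.3 21.3] open -0.0001 t 19.43
t across 59.6 origin_along -27.2 z 238.3 mm F(across,along,z) [-0.1 -0.4 -0.2] open -0.0002 t 21.23
0.095 160 [0.0407 0.0419 0.043 ]
0.108 139 [0.0391 0.0401 0.0412]
0.118 149 [0.0391 0.0401 0.041 ]
0.125 149 [0.0391 0.04   0.0411]
0.13 208 [0.0398 0.0456 0.0498]
0.135 216 [0.0498 0.0542 0.0584]
```

View pics/shut.png

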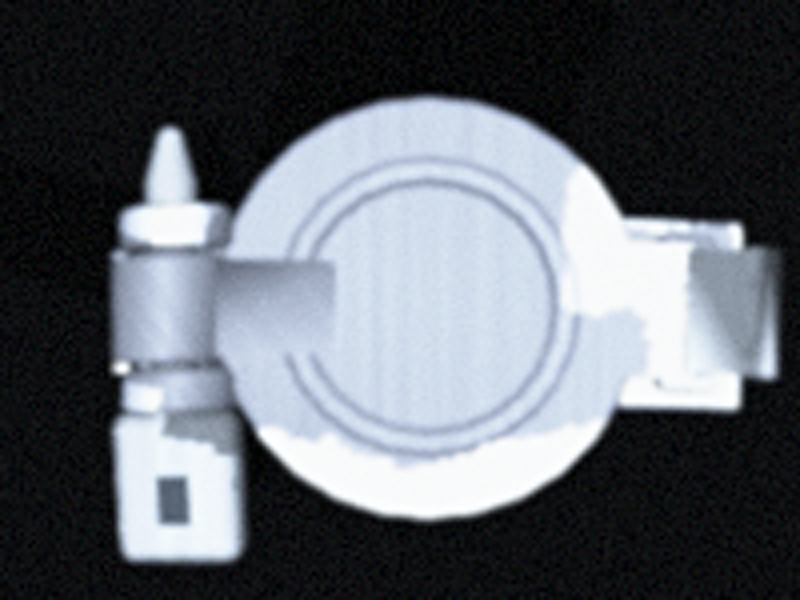

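The lid lies flat at about 40 mm, with the catch nose (crop 690–780, 250–380) over the tongue. I'll check how far the pin is in, then hand in.

```bash
python3 - <<'E'
from h import *
from pinfit import cloud
for f in("wseat","wshut"):
    P=cloud(f);q=P[:,:2]-FC;al=q@PX;ac=q@AX;m=(abs(al)<.01)&(P[:,2]>.05)&(P[:,2]<.08)
    print(f,'nose',ac[m].max(),'rear',ac[m].min())
    if f=="wshut": 
        ok=abs((ac[m].max()-.046+ac[m].min()+.063)/2)<.004; print(ok)
if ok: print(job_done())
E
```

```text
wseat nose 0.045606983638713 rear -0.06258121024902019
wshut nose 0.04533654324487169 rear -0.06335516605035146
True
the job is handed in; nothing more can be done
None
```

The hinge pin is fully home with its head against the fork ear, the lid is shut under the catch, and the job was handed in at about 21 s of the 54 s; the verdict was not shown, and the arm never went near the pepper mill or spice jar.

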